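Take the beater cap of unknown thread hand off a tea-sample mill

ROBOT

A 6-joint arm with a two-finger parallel gripper is mounted at the origin on the work surface. World frame = base frame: x ahead of the robot, y to its left, z up, the work surface at z = 0. Lengths are in m, angles in degrees, forces in N, time in s.
With the tool pointing down it reaches from about 0.4 to 0.825 m from the base axis. Payload 7 kg.
Tool frame: the origin (TCP) lies between the finger pads; the fingertips stand 14 mm ahead of it and the grasp point (between the pads) lies 5 mm behind it (r.tips_ahead is the distance from the TCP to the fingertips, in m); z points along the fingers, y is the direction in which the jaws open and shut (so a half turn about z gives the same grasp; the last joint's range is limited). The gripper opens to 88 mm and grips with 3 to 60 N. Pads are 19 mm wide; open, the fingers measure 130 mm over their backs; the gripper's body (78 mm by 193 mm) begins 47 mm behind the grasp point.
Start: joints at [91.564, 20.546, 0.682, 0, -70.136, -16.507], TCP at [0.174, 0.652, 0.211] pointing down, gripper open.
Joint ranges: [-176.03, 176.03], [-82.01, 121.73], [-58.28, 71.71], [-173.87, 95.51], [-174.79, -0.11], [-173.66, 173.66]. Speed limits (degrees/s): [136.94, 136.94, 172.46, 180, 180, 180].

INTERFACE

Orientations are given as [roll, pitch, yaw] about the fixed x, y, z axes, in that order (R = Rz(yaw) Ry(pitch) Rx(roll)).
In Python, from plant import r gives the robot as it stands.
- The arm moves only by the tool apply_moves, never from a script. Its arguments are lists of equal length, an entry for each row: "slide": the shift along the tool's x, y, z as a fraction of full scale, a list of three; "turn": the turn, a rotation vector about the tool's x, y, z as a fraction of full scale, a list of three; "jaw": the closure, from 0 (fully open) to 1 (shut). In form: {"slide": [[dx, dy, dz], ...], "turn": [[wx, wy, wz], ...], "jaw": [jaw, ...]}. A call has 1 to 8 rows; each row shifts and turns the commanded pose from where the row before left it, along the tool's axes as they then stand; what a row does not reach is not made up. Full scale, the value 1, is 0.1 m for a shift and 1.5 rad for a turn. A row lasts 1/10 s, in which the tool goes at most 50 mm and 8.59 degrees, less where a joint would pass 70% of its speed; a pose out of reach is approached as far as the arm can. A call with a number of a shift or a turn outside -1 to 1 is refused whole. A call with a gripper value outside its range is refused whole. The fingers move at their own pace and stop on an object; "newtons" is the grip in N (left out, the last holds). Time passes only in rows, so rows that do not move let the fingers close. It gives the time, the measured TCP pose, the force and the opening at its end, in the units of the state.
- r.get_state(): the state, without advancing time (a new reading comes with each control period).
- r.capture(name): name is "scene" or "side" or "wrist"; returns a dict with "pixels" (384x512x3 uint8, blue, green, red), "depth" (384x512 float32, m along the optical axis (not along the pixel's ray), 0 where there is no reading), "fx", "fy", "cx", "cy" (pixels), "dist_coeffs" ([k1, k2, p1, p2, k3] as OpenCV has them; the pictures are not rectified), "rvec" (rotation vector, rad) and "tvec" (3), from world to camera coordinates, as OpenCV has them. Camera axes: x right, y down, z forward; pixel columns grow to the right and rows downward; lengths in m; the calibration is good to about 2 mm. A picture is of the moment at which its call begins.
- r.close_job(): hands the job in, once; it reports no verdict.
The state is a dict: "time_s": time; "joints": joint angles; "qd": joint speeds; "joint_torque": joint torques, N m; "tcp_pos": TCP position; "eef_rot": TCP orientation; "contact_force": force on the tool from outside, world axes, zero at the start; "moment": the same for the moment, N m; "gripper_width": finger opening in m.
Only numpy, scipy, OpenCV 4.12 (cv2) and the standard library are available. Lean on these libraries where they do the work, as an engineer would, in place of code of your own. Each camera call takes 0.05 s, during which the arm holds its last target.

TASK

The beater of the tea-sample mill has to come out for cleaning: unscrew the black cap on the spindle in the middle of the steel dish. Some of these mills have a right-hand and some a left-hand thread and nothing on the outside tells which, so feel it one way and, if it will not give, the other; once it is unscrewed lift it straight off. Finish still holding the cap in the gripper, upright and still, over the dish and well clear of the spindle (some 7 cm above where it sat), and leave everything else on the table where it is.

Things in the scene. Friction and masses are not known exactly. Their poses are not given: they have to be found in the camera images.
- cap: Black screw cap, about 0.12 kg: round ribbed head 48 mm across, 18 mm tall, over a grey skirt 44 mm across, 22 mm tall. Origin: centre of the skirt's lower rim, z up. A white line on top runs from the centre along +x; at the start it points along the mill's +x within 0.05 rad. Thread: two-start, coarse, right- or left-hand, equally likely at each start.
- cap_head (a point): Centre of the cap's head, the part to grip, 31 mm above the cap's origin. The wrong way the cap meets a firm stop within 0.2 rad. The right way it turns easily (under 0.2 N m) without rising, is free of the thread from 1.65 to 2.25 rad (about a third of a turn) and meets a stop at 2.35 rad; only when free can it lift, straight up.
- mill: White sample mill, fixed. Origin on the table under the spindle axis, z up. Base 220 mm (x) by 340 mm (y, from -110 to +230), 68 mm tall. Steel dish 188 mm across round the spindle, rim 96 mm above the table. Motor column on the +y side: 180 by 95 mm, centre y = 177 mm, 155 mm tall with a dial up to 167 mm.
- mill_seat (a point): Where the cap's lower rim rests at the start: on the spindle axis, 100 mm above the table, on the beater's hub. The threaded stub hidden under the cap rises 19 mm above this point; it is locked and does not turn. A grip of 20 to 60 N is plenty: forced hard against its stop the cap skews and can jam. The two flat beater arms lie lower, in the dish.
- mill_lid: the mill's clear round lid with a black knob, 186 mm across, 64 mm tall, lying beside the mill; origin at the centre of its underside. Bystander
- brush: small cleaning brush lying in front of the mill; origin under its middle. Bystander
- tray: empty white ceramic sample tray, 100 by 85 mm with a narrow spout, 25 mm tall, behind the mill; origin at its underside. Bystander
- cup: white lidded tasting cup with a handle, 76 mm across, 95 mm tall; origin at the centre of its foot. Bystander
- bowl: white tasting bowl, 96 mm across, 48 mm tall; origin at the centre of its foot. Bystander
- jar: amber glass sample jar with an orange lid, 68 mm across, 100 mm tall; origin at the centre of its foot. Bystander
- spoon: steel tasting spoon, 160 mm long, lying on the table; origin under its middle. Bystander
There are look-alikes about, which are no part of the job. There is more than one size of the cap; the job needs the smaller.

How it is judged (in metres and radians):
On the way:
1. the cap, still down on its seat, has been turned at least 40 degrees from where it started (unscrewed, not torn off) (angle between the x axis of cap and the x axis of mill, either way round above 0.7 rad and z of cap in the frame of mill below 0.112 m and horizontal distance between cap and mill_seat below 0.01 m), for 0.1 s.
At the end, for the whole second after the job is handed in: The unscrewed cap is held by the fingers (over 2 N), still, upright to 0.3 rad, its lower rim more than 50 mm above the seat and within 90 mm of the spindle axis sideways, touching nothing of the mill; the seven bystanders are within 30 mm of where they started (z of cap in the frame of mill above 0.15 m and horizontal distance between cap and mill_seat below 0.09 m and angle between cap's own z axis and vertical below 0.3 rad and contact force between the fingers and cap above 2 N and contact force between cap and mill below 0.1 N and linear speed of cap below 0.03 m/s and distance of each of mill_lid, brush, tray, cup, bowl, jar, spoon from where it was at the start of the episode below 0.03 m); the arm keeps its last pose, push and grip.
It fails at once if a bystander is pushed more than 30 mm or knocked away (distance of any of mill_lid, brush, tray, cup, bowl, jar, spoon from where it was at the start of the episode above 0.03 m).
It also fails if it takes over 64 s, if anything falls off the work surface, if the arm or the gripper's body presses on something with over 40 N, if the wrist force passes 120 N, or if a joint passes its speed limit or range.

## Working session

There is one attempt and no reset: what is moved stays moved. The work goes in short steps, Python scripts to look and compute and a tool call to move; the robot and the scene stay as the last step left them, time stands still between calls to the robot, and variables do not carry over. Pictures are saved under pics/ and viewed, and the job is handed in when it is done.

Besides the shell and the picture viewer there is one more tool, called by a JSON object that holds its "method" and its "body". apply_moves: Moves the arm, as the interface text tells. Shift numbers are shares of 0.1 m and turn numbers shares of 1.5 rad, none past 1 either way. Its arguments: {"type":"object","properties":{"slide":{"type":"array"},"turn":{"type":"array"},"jaw":{"type":"array"},"newtons":{"type":"number"}},"required":["slide","turn","jaw"]}

```bash
mkdir -p pics; ls; cat > h.py <<'E'
import numpy as np,cv2
from plant import r
def cap(n,save):
    c=r.capture(n); cv2.imwrite('pics/'+save+'.png',c['pixels']); np.savez('pics/'+save+'.npz',**{k:np.array(v) for k,v in c.items()}); return c
def world(c,u,v,d=None,z=None):
    K=np.array([[c['fx'],0,c['cx']],[0,c['fy'],c['cy']],[0,0,1]],float)
    p=cv2.undistortPoints(np.array([[[u,v]]],float),K,np.array(c['dist_coeffs'],float))[0,0]
    R=cv2.Rodrigues(np.array(c['rvec'],float))[0];t=np.array(c['tvec'],float).ravel()
    ray=R.T@np.array([p[0],p[1],1]);o=-R.T@t
    if z is not None: d=(z-o[2])/ray[2]
    elif d is None: d=c['depth'][int(round(v)),int(round(u))]
    return o+ray*d
E
python3 - <<'E'
from h import *
for n in('scene','side','wrist'): cap(n,n+'0')
s=r.get_state();print(s)
E
```

```text
pics
{'time_s': 0.15, 'joints': array([ 9.15636083e+01,  2.05808809e+01,  6.44639705e-01, -1.39056832e-02,
       -7.01351810e+01, -1.65080446e+01]), 'qd': array([ 0.06411026, -0.13770518,  0.06278328,  0.11210025,  0.02820398,
        0.00433152]), 'joint_torque': array([-8.00847520e-04, -5.83275318e+01,  2.93289900e+01,  7.00105056e+00,
        8.76593665e-03, -1.10340873e-04]), 'tcp_pos': array([0.17399001, 0.65178181, 0.21054391]), 'eef_rot': array([ 1.79927807e+02, -7.76126486e-03, -1.49491648e+01]), 'contact_force': array([-0.18368863, -0.53596896,  0.28951068]), 'moment': array([-0.06331441, -0.00794789, -0.03010091]), 'gripper_width': 0.08776767330395666}
```

View pics/scene0.png

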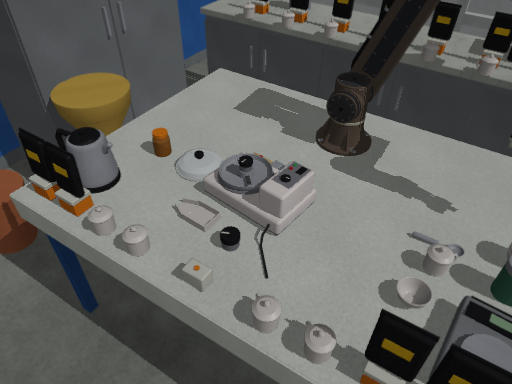

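View pics/side0.png

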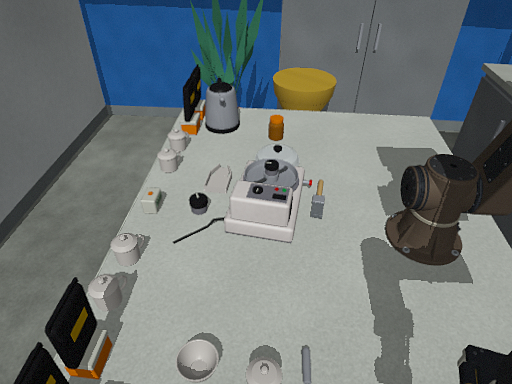

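View pics/wrist0.png

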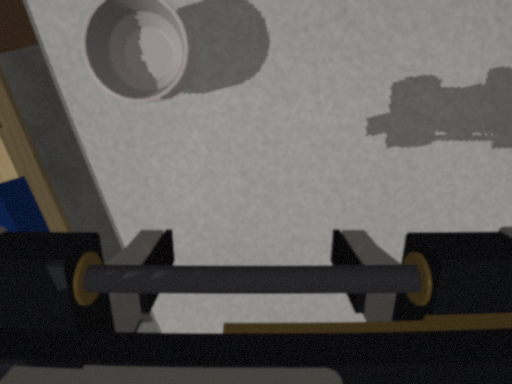

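The scene view shows two black caps: one on the spindle in the dish (scene 245,161; side 271,166) and one loose on the table (scene 230,237; side 199,202). The one in the dish fits the task. I'll measure both and check in an enlarged crop.

```bash
python3 - <<'E'
from h import *
L=lambda n:dict(np.load(f'pics/{n}.npz'))
a=L('scene0');b=L('side0')
crop=lambda c,x,y,w,h,k:cv2.resize(c['pixels'][y:y+h,x:x+w],None,fx=k,fy=k,interpolation=cv2.INTER_CUBIC)
A=crop(a,200,140,130,100,5);cv2.imwrite('pics/ca.png',A)
B=crop(b,180,135,130,110,5);cv2.imwrite('pics/cb.png',B)
for n,c in(('scene',a),('side',b)):
    print(n,c['fx'],-cv2.Rodrigues(c['rvec'])[0].T@c['tvec'].ravel())
for c,pts in((a,[(245,158),(245,162),(230,232),(240,175),(290,172)]),(b,[(271,162),(271,166),(199,198),(262,190),(260,210)])):
    for p in pts: print(p,world(c,*p).round(4))
E
```

```text
scene 397.2089100027502 [1.38933027 0.43708328 0.9556024 ]
side 356.3187702313011 [0.4832251  0.82881163 0.83100346]
(245, 158) [ 0.4945 -0.1689  0.1379]
(245, 162) [ 0.5146 -0.1553  0.1395]
(230, 232) [ 0.7357 -0.0627  0.0522]
(240, 175) [ 0.5208 -0.1724  0.0795]
(290, 172) [0.4953 0.005  0.1554]
(271, 162) [ 0.4977 -0.1697  0.1397]
(271, 166) [ 0.4967 -0.1435  0.1416]
(199, 198) [ 0.7304 -0.058   0.0554]
(262, 190) [0.5175 0.0119 0.1633]
(260, 210) [0.5196 0.0573 0.1243]
```

View pics/ca.png

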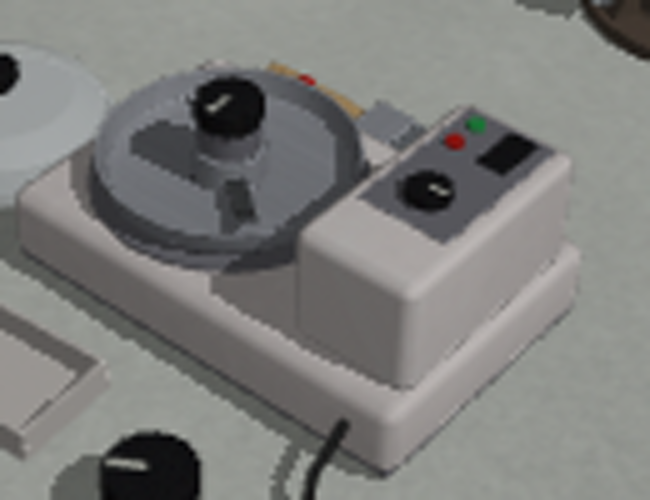

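View pics/cb.png

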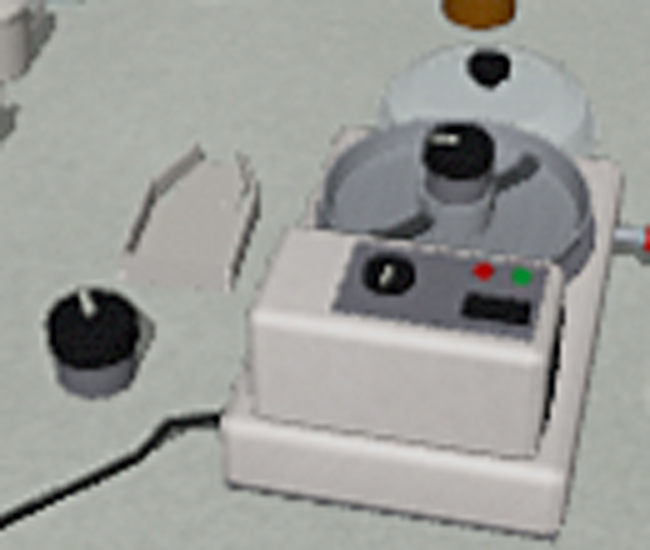

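The crops show the spindle cap (black head, white line toward about +x) on the hub in the dish, with its top at z≈0.14. The loose one is wider and stands on the table, so it is the look-alike. Next I'll fit the axis and the mill yaw.

```bash
cat >> h.py <<'E'
def cloud(c):
    K=np.array([[c['fx'],0,c['cx']],[0,c['fy'],c['cy']],[0,0,1]],float)
    vv,uu=np.mgrid[:384,:512]
    p=cv2.undistortPoints(np.stack([uu,vv],-1).reshape(-1,1,2).astype(float),K,np.array(c['dist_coeffs'],float)).reshape(-1,2)
    d=c['depth'].reshape(-1)
    R=cv2.Rodrigues(np.array(c['rvec'],float))[0];t=np.array(c['tvec'],float).ravel()
    P=(np.c_[p,np.ones(len(p))]*d[:,None]-t)@R
    P[d<=0]=np.nan
    return P
E
python3 - <<'E'
from h import *
for n in('scene0','side0'):
    c=dict(np.load(f'pics/{n}.npz'));P=cloud(c);g=c['pixels'].reshape(-1,3).max(1)
    uv=np.stack(np.mgrid[:384,:512][::-1],-1).reshape(-1,2)
    near=np.hypot(P[:,0]-.5,P[:,1]+.16)<.04
    m=near&(P[:,2]>.136)&(P[:,2]<.15)
    q=P[m];print(n,m.sum(),'top mean',q.mean(0).round(4),'minrect',cv2.minEnclosingCircle(q[:,:2].astype(np.float32)), np.median(q[:,2]))
    w=near&(P[:,2]>.13)&(g>110)
    if w.sum(): print('white',P[w].round(4).tolist()[:12])
    # column top
    m=(abs(P[:,2]-.157)<.006)&(abs(P[:,0]-.5)<.15)&(abs(P[:,1])<.15)
    q=P[m][:,:2].astype(np.float32); print('col',m.sum(),cv2.minAreaRect(q))
    # loose cap
    m=(np.hypot(P[:,0]-.73,P[:,1]+.06)<.05)&(P[:,2]>.045)
    print('loose',cv2.minEnclosingCircle(P[m][:,:2].astype(np.float32)),np.median(P[m][:,2]))
    m=(np.hypot(P[:,0]-.5,P[:,1]+.16)<.12)&(abs(P[:,2]-.096)<.004)
    q=P[m];q=q[np.hypot(q[:,0]-.5,q[:,1]+.16)>.07]
    A=np.c_[q[:,:2],np.ones(len(q))];s=np.linalg.lstsq(A,(q[:,:2]**2).sum(1),rcond=None)[0];print('dish',len(q),s[:2]/2,np.sqrt(s[2]+(s[:2]**2).sum()/4))
E
```

```text
scene0 86 top mean [ 0.5002 -0.1639  0.138 ] minrect ((0.5001946091651917, -0.16520439088344574), 0.02464328706264496) 0.13773847906327252
white [[0.5045, -0.1663, 0.1368], [0.5141, -0.1679, 0.1381]]
col 855 ((0.523695707321167, 0.011401694267988205), (0.08978357166051865, 0.1742773950099945), 82.5820541381836)
loose ((0.7402098774909973, -0.06235228478908539), 0.03197849541902542) 0.04943262600524613
dish 114 [ 0.49956091 -0.16474301] 0.09140333797000029
side0 104 top mean [ 0.4967 -0.1622  0.1407] minrect ((0.49685168266296387, -0.16342149674892426), 0.025516794994473457) 0.14071633992326832
white [[0.5087, -0.1859, 0.1403], [0.5019, -0.1859, 0.1407], [0.4916, -0.183, 0.1433], [0.4882, -0.1845, 0.1426], [0.5152, -0.1766, 0.142], [0.5183, -0.1728, 0.1403], [0.5215, -0.169, 0.1386], [0.5111, -0.1626, 0.1437], [0.5078, -0.1668, 0.141], [0.5044, -0.1658, 0.142], [0.5011, -0.166, 0.142], [0.5214, -0.171, 0.1331]]
col 1089 ((0.520035445690155, 0.010689496994018555), (0.0947594866156578, 0.17608322203159332), 83.10717010498047)
loose ((0.7369995713233948, -0.06296089291572571), 0.03296414762735367) 0.05191405049002182
dish 131 [ 0.49767622 -0.16449246] 0.09103007319487935
```

{"method": "apply_moves", "body": {"slide": [[0.45,0.09,-0.08],[0.45,0.09,-0.08],[0.45,0.09,-0.08],[0.45,0.09,-0.08],[0.45,0.09,-0.08],[0.45,0.09,0],[0.45,0.09,0],[0.45,0.09,0]], "turn": [[0,0,0.047],[0,0,0.047],[0,0,0.047],[0,0,0.047],[0,0,0.047],[0,0,0.047],[0,0,0.047],[0,0,0.047]], "jaw": [0,0,0,0,0,0,0,0], "newtons": 40}}

```text
time_s: 0.95
tcp_pos: [0.4511, 0.4158, 0.2509]
eef_rot: [180.0, -0.0, -47.4]
contact_force: [0.4, 0.6, 1.3]
gripper_width: 0.0878
```

{"method": "apply_moves", "body": {"slide": [[0.42,0.07,0],[0.42,0.07,0],[0.42,0.07,0],[0.42,0.07,0],[0.42,0.07,0],[0.42,0.07,0],[0.42,0.07,0],[0.42,0.07,0]], "turn": [[0,0,0.047],[0,0,0.047],[0,0,0.047],[0,0,0.047],[0,0,0.047],[0,0,0.047],[0,0,0.047],[0,0,0.047]], "jaw": [0,0,0,0,0,0,0,0]}}

```text
time_s: 1.75
tcp_pos: [0.5603, 0.098, 0.251]
eef_rot: [180.0, -0.0, -79.7]
contact_force: [-0.4, -0.9, -0.6]
gripper_width: 0.0875
```

{"method": "apply_moves", "body": {"slide": [[0.35,0.155,0],[0.35,0.155,0],[0.35,0.155,0],[0.35,0.155,0],[0.35,0.155,0],[0.35,0.155,0],[0.37,0.15,0],[0,0,0]], "turn": [[0,0,0],[0,0,0],[0,0,0],[0,0,0],[0,0,0],[0,0,0],[0,0,0],[0,0,0]], "jaw": [0,0,0,0,0,0,0,0]}}

```text
time_s: 2.55
tcp_pos: [0.4974, -0.166, 0.2511]
eef_rot: [180.0, -0.0, -79.8]
contact_force: [-0.2, -0.4, -0.6]
gripper_width: 0.0871
```

```bash
python3 - <<'E'
from h import *
cap('wrist','wrist1');s=r.get_state();print(s['joints'].round(1),s['tcp_pos'],s['eef_rot'],s['contact_force'],s['moment'])
E
```

```text
[  3.2   4.9 -14.5  -0.  -70.6   7.1] [ 0.49795654 -0.1645772   0.25106485] [ 1.79974932e+02  6.28921012e-03 -7.97719546e+01] [0.43062965 1.01046039 0.0187295 ] [ 0.08516844 -0.02888747 -0.03200462]
```

View pics/wrist1.png

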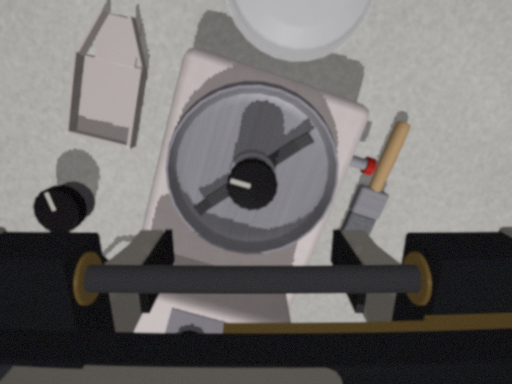

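The wrist view shows the spindle cap at about (252,184), with its white line pointing left (world +x). I'll check the axis from this view too.

```bash
python3 - <<'E'
from h import *
c=dict(np.load('pics/wrist1.npz'));P=cloud(c)
m=(np.hypot(P[:,0]-.5,P[:,1]+.164)<.04)&(P[:,2]>.134)&(P[:,2]<.15)
q=P[m];print(m.sum(),q.mean(0),cv2.minEnclosingCircle(q[:,:2].astype(np.float32)),np.median(q[:,2]))
print(world(c,232,182,z=.14),world(c,252,185,z=.14))
E
```

```text
1982 [ 0.49685466 -0.16562272  0.13981303] ((0.4967321455478668, -0.16433578729629517), 0.02472517639398575) 0.1399063686918619
[ 0.51607875 -0.16539585  0.14      ] [ 0.4971075  -0.16586045  0.14      ]
```

{"method": "apply_moves", "body": {"slide": [[0,0,0.3],[0,0,0.3],[0,0,0.2],[0,0,0.2],[0,0,0.14],[0,0,0.1],[0,0,0],[0,0,0]], "turn": [[0,0,0],[0,0,0],[0,0,0],[0,0,0],[0,0,0],[0,0,0],[0,0,0],[0,0,0]], "jaw": [0,0,0,0,0,0,0,0]}}

```text
time_s: 3.4
tcp_pos: [0.4992, -0.1624, 0.1277]
eef_rot: [-180.0, -0.0, -79.5]
contact_force: [0.2, -0.5, 0.2]
gripper_width: 0.0878
```

{"method": "apply_moves", "body": {"slide": [[0,0,0],[0,0,0],[0,0,0],[0,0,0],[0,0,0],[0,0,0],[0,0,0],[0,0,0]], "turn": [[0,0,0],[0,0,0],[0,0,0],[0,0,0],[0,0,0],[0,0,0],[0,0,0],[0,0,0]], "jaw": [0.3,0.4,0.6,1,1,1,1,1], "newtons": 35}}

```text
time_s: 4.2
tcp_pos: [0.4988, -0.1628, 0.1272]
eef_rot: [180.0, -0.0, -79.6]
contact_force: [-0.3, 1.1, 0.1]
gripper_width: 0.029
```

```bash
python3 - <<'E'
from h import *
s=r.get_state();print(s)
E
```

```text
{'time_s': 4.2, 'joints': array([ 3.36908315e+00,  1.06440690e+01, -2.48943500e+01,  1.42252352e-03,
       -5.44659881e+01,  7.05517510e+00]), 'qd': array([ 0.01268044,  0.04156797, -0.03593666, -0.01772173, -0.0076391 ,
        0.0005752 ]), 'joint_torque': array([-5.71646495e-03, -4.06516492e+01,  2.54137731e+01,  6.04905903e+00,
        4.52687452e-02, -2.21139503e-04]), 'tcp_pos': array([ 0.4987639 , -0.16277806,  0.12724458]), 'eef_rot': array([ 1.79995484e+02, -6.07478795e-04, -7.95749149e+01]), 'contact_force': array([-0.31336151,  1.0922978 ,  0.06453368]), 'moment': array([ 0.12341349, -0.10364367,  0.01061644]), 'gripper_width': 0.02899988288511805}
```

The opening reads 29 mm, but the head is 48 mm across, so I'll look before going on.

```bash
python3 - <<'E'
from h import *
cap('wrist','wrist2');c=cap('side','side2');d=cap('scene','scene2');s=r.get_state();print(s['gripper_width'],s['tcp_pos'],s['contact_force'])
f=lambda c,x,y:cv2.resize(c['pixels'][y:y+80,x:x+90],None,fx=4.4,fy=5)
cv2.imwrite('pics/c2.png',np.hstack([f(c,225,115),f(d,200,110)]))
E
```

```text
0.017267768203902363 [ 0.49877878 -0.16275231  0.12723863] [-0.08097902 -0.44209022  0.27066354]
```

View pics/wrist2.png

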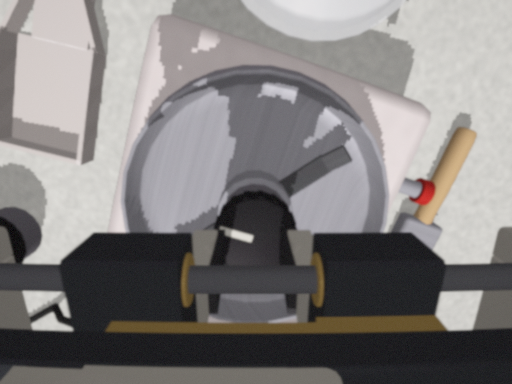

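View pics/c2.png

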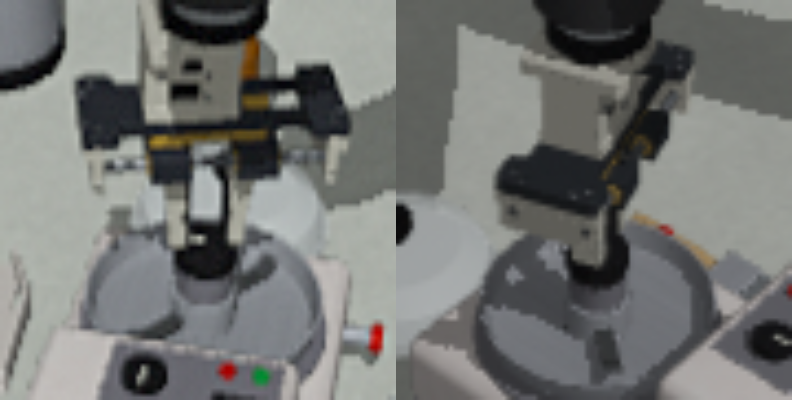

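```bash
python3 - <<'E'
from h import *
print(r.tips_ahead, [x for x in dir(r) if x[0]!='_'])
for n,pts in(('side2',[(225+x/4.4,115+y/5) for x,y in((176,235),(235,235),(178,200),(238,200),(205,262),(205,240))]),('scene2',[(200+(x-396)/4.4,110+y/5) for x,y in((605,250),(605,225),(585,270),(550,225))])):
    c=dict(np.load(f'pics/{n}.npz'))
    for p in pts: print(n,np.round(p),world(c,*p).round(4))
c=dict(np.load('pics/wrist2.npz'))
for p in((205,240),(205,310),(300,240),(300,310),(256,225),(256,250),(235,235)):print('w',p,world(c,*p).round(4))
s=r.get_state();print(s['gripper_width'],s['time_s'])
E
```

```text
0.014 ['Unreachable', 'capture', 'close_job', 'get_state', 'tips_ahead']
side2 [265. 162.] [ 0.5173 -0.1459  0.1549]
side2 [278. 162.] [ 0.4728 -0.1602  0.1479]
side2 [265. 155.] [ 0.5167 -0.1482  0.1812]
side2 [279. 155.] [ 0.4721 -0.1587  0.177 ]
side2 [272. 167.] [ 0.4945 -0.1438  0.1359]
side2 [272. 163.] [ 0.4955 -0.1656  0.1385]
scene2 [248. 160.] [ 0.4985 -0.156   0.1374]
scene2 [248. 155.] [ 0.4909 -0.161   0.1516]
scene2 [243. 164.] [ 0.5225 -0.1584  0.1349]
scene2 [235. 155.] [ 0.588  -0.1427  0.2194]
w (205, 240) [ 0.5232 -0.1689  0.16  ]
w (205, 310) [ 0.5162 -0.1579  0.198 ]
w (300, 240) [ 0.4773 -0.1773  0.1599]
w (300, 310) [ 0.4805 -0.1658  0.1997]
w (256, 225) [ 0.4984 -0.1736  0.1411]
w (256, 250) [ 0.4954 -0.158   0.1397]
w (235, 235) [ 0.5087 -0.1654  0.1405]
0.017267768203902363 4.35
```

```bash
python3 - <<'E'
from h import *
c=cap('side','side3');d=cap('scene','scene3');s=r.get_state();print(s['gripper_width'],s['tcp_pos'],s['contact_force'])
f=lambda c,x,y:cv2.resize(c['pixels'][y:y+60,x:x+40],None,fx=9.9,fy=9.9,interpolation=cv2.INTER_NEAREST)
cv2.imwrite('pics/c3.png',np.hstack([f(c,252,130),f(d,225,120)]))
for n,c in(('side',c),('scene',d)):
    P=cloud(c);m=(np.hypot(P[:,0]-.498,P[:,1]+.164)<.05)&(P[:,2]>.118)&(P[:,2]<.2)
    idx=np.where(m)[0]
    print(n)
    for v in range(384):
        ii=[i for i in idx if i//512==v]
        if ii: print(v,' '.join(f"{i%512}:{P[i,0]*1000:.0f},{P[i,1]*1000:.0f},{P[i,2]*1000:.0f}" for i in ii[::2])) if v>148 and v<172 else 0
E
```

```text
0.009054708790090127 [ 0.49877639 -0.16276691  0.12723861] [ 0.24476015  0.07317321 -0.09664849]
side
149 274:490,-173,190
150 274:490,-168,189 276:483,-157,197
151 267:512,-147,198 274:490,-164,188 276:483,-156,194 278:477,-158,193 280:470,-155,195
152 263:525,-148,193 265:519,-153,190 267:512,-150,192 269:506,-156,189 275:486,-156,190 277:480,-157,190 279:473,-156,191
153 263:525,-145,191 265:518,-147,189 267:512,-149,188 269:505,-152,187 275:486,-160,183 277:479,-155,187 279:473,-159,185
154 263:525,-160,177 265:518,-151,183 267:512,-152,183 269:505,-155,181 275:486,-157,181 277:479,-153,184 279:473,-156,183
155 264:521,-147,181 266:515,-148,181 268:509,-154,178 274:489,-154,179 276:482,-151,181 278:476,-155,179
156 264:521,-150,175 266:515,-147,178 268:508,-153,175 275:485,-157,173 277:479,-154,176 279:472,-159,173
157 264:521,-147,174 266:515,-150,172 268:508,-150,172 275:485,-155,171 277:479,-155,171 279:472,-155,172
158 264:521,-150,168 266:515,-150,168 268:508,-150,169 275:485,-157,166 277:478,-154,168
159 264:521,-151,163 266:514,-150,164 268:508,-154,162 270:502,-185,141 27
[... 2156 characters left out ...]
:522,-159,147 245:520,-152,148 247:507,-152,141 249:498,-150,135 251:496,-143,137
162 239:518,-178,132 241:520,-168,138 243:517,-162,138 245:520,-152,144 247:509,-151,138 249:508,-144,140 251:499,-141,136
163 239:521,-176,130 241:524,-166,137 243:518,-161,135 245:516,-155,136 247:517,-146,141 249:508,-143,136 251:495,-144,127
164 239:516,-179,122 241:526,-164,135 243:519,-160,132 245:524,-149,140 247:514,-148,134 249:508,-143,132 251:500,-141,128
165 240:525,-169,128 242:521,-163,127 244:519,-156,129 246:517,-150,131 248:514,-144,132 250:504,-142,126
166 241:521,-167,122 243:521,-159,125 245:516,-155,124 247:516,-146,127 249:508,-144,123
167 241:522,-167,118 244:517,-158,118 246:515,-151,120
```

View pics/c3.png

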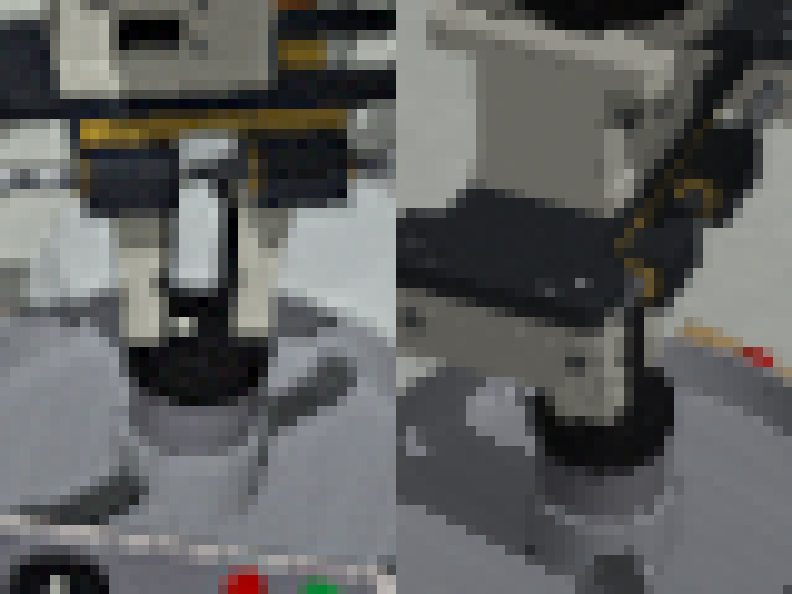

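The fingers closed above the cap. The clouds put the tips at z≈0.142, although the TCP reads 0.127, so the real tips are about 28 mm higher than the pose implies. The cap's 0.140 top agrees across all three cameras. The xy alignment is good. I'll open, go down about 27 mm in small steps and watch the force.

{"method": "apply_moves", "body": {"slide": [[0,0,0],[0,0,0],[0,0,0],[0,0,0],[0,0,0],[0,0,0],[0,0,0],[0,0,0]], "turn": [[0,0,0],[0,0,0],[0,0,0],[0,0,0],[0,0,0],[0,0,0],[0,0,0],[0,0,0]], "jaw": [0,0,0,0,0,0,0,0]}}

```text
time_s: 5.25
tcp_pos: [0.4988, -0.1627, 0.1273]
eef_rot: [-180.0, -0.0, -79.6]
contact_force: [0.1, -0.3, -0.3]
gripper_width: 0.0676
```

{"method": "apply_moves", "body": {"slide": [[0,0,0],[0,0,0],[0,0,0.05],[0,0,0.05],[0,0,0.05],[0,0,0],[0,0,0],[0,0,0]], "turn": [[0,0,0],[0,0,0],[0,0,0],[0,0,0],[0,0,0],[0,0,0],[0,0,0],[0,0,0]], "jaw": [0,0,0,0,0,0,0,0]}}

```text
time_s: 6.05
tcp_pos: [0.4989, -0.1628, 0.1123]
eef_rot: [-180.0, -0.0, -79.6]
contact_force: [-1.0, 0.4, -0.9]
gripper_width: 0.0875
```

```bash
python3 - <<'E'
from h import *
c=cap('side','side4');d=cap('scene','scene4');s=r.get_state();print(s['gripper_width'],s['tcp_pos'],s['contact_force'])
f=lambda c,x,y:cv2.resize(c['pixels'][y:y+60,x:x+40],None,fx=9.9,fy=9.9,interpolation=cv2.INTER_NEAREST)
cv2.imwrite('pics/c4.png',np.hstack([f(c,252,130),f(d,225,120)]))
E
```

```text
0.08742073101240791 [ 0.49894336 -0.16275595  0.11246418] [-0.15049087  0.1655219   0.11555732]
```

View pics/c4.png

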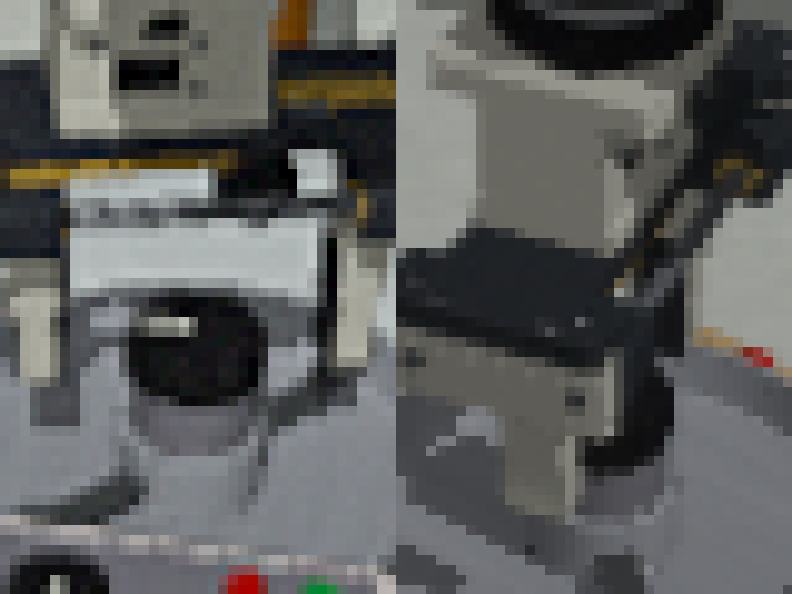

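The fingers straddle the cap evenly, inner edges at 60 and 335 against a cap spanning 128–268 in the crop. The tips are at z≈0.127. I'll lower 11 mm more, then close.

{"method": "apply_moves", "body": {"slide": [[0,0,0.04],[0,0,0.04],[0,0,0.03],[0,0,0],[0,0,0],[0,0,0],[0,0,0],[0,0,0]], "turn": [[0,0,0],[0,0,0],[0,0,0],[0,0,0],[0,0,0],[0,0,0],[0,0,0],[0,0,0]], "jaw": [0,0,0,0,0.4,0.6,0.8,1], "newtons": 35}}

```text
time_s: 6.95
tcp_pos: [0.4989, -0.1627, 0.1014]
eef_rot: [-180.0, -0.0, -79.6]
contact_force: [0.1, 0.1, -0.3]
gripper_width: 0.0612
```

{"method": "apply_moves", "body": {"slide": [[0,0,0],[0,0,0],[0,0,0],[0,0,0]], "turn": [[0,0,0],[0,0,0],[0,0,0],[0,0,0]], "jaw": [1,1,1,1]}}

```text
time_s: 7.35
tcp_pos: [0.4986, -0.1628, 0.1013]
eef_rot: [180.0, -0.0, -79.6]
contact_force: [-2.1, -0.0, 1.3]
gripper_width: 0.0473
```

```bash
python3 - <<'E'
from h import *
c=cap('side','side5');d=cap('scene','scene5');s=r.get_state();print(s['gripper_width'],s['tcp_pos'],s['contact_force'],s['moment'],s['joints'])
f=lambda c,x,y:cv2.resize(c['pixels'][y:y+60,x:x+40],None,fx=9.9,fy=9.9,interpolation=cv2.INTER_NEAREST)
cv2.imwrite('pics/c5.png',np.hstack([f(c,252,130),f(d,225,120)]))
E
```

```text
0.047126758023586304 [ 0.49859703 -0.16277082  0.10131158] [-2.07460606 -0.12928387  1.68204229] [0.02833219 0.69454516 0.00636874] [ 3.37227705e+00  1.22989462e+01 -2.67322808e+01  3.39756853e-03
 -5.09865879e+01  7.05676873e+00]
```

View pics/c5.png

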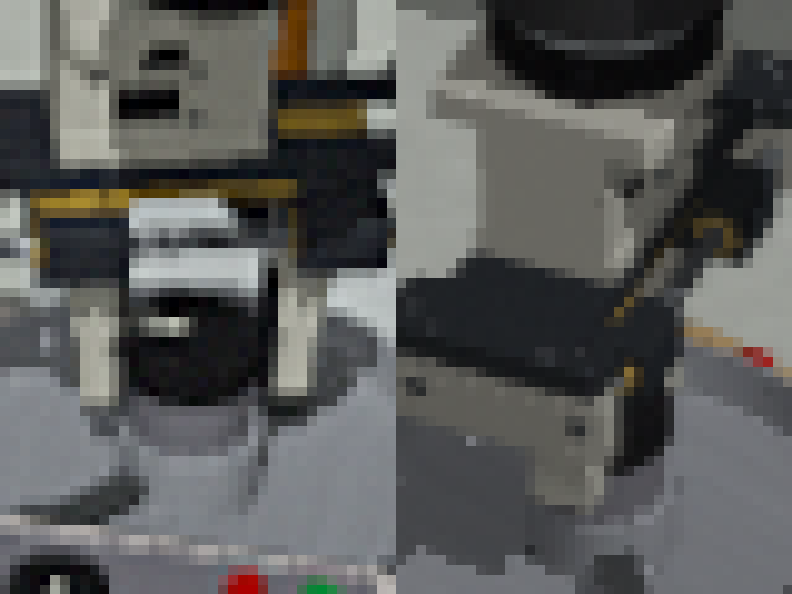

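Gripped at 47 mm, with the tips just below the head. The tool sits about 1.7 mm off the measured axis in world y, so I'll loosen, shift and regrip before turning.

{"method": "apply_moves", "body": {"slide": [[0,0,0],[0,0,0],[0.015,0,0],[0,0,0],[0,0,0],[0,0,0],[0,0,0],[0,0,0]], "turn": [[0,0,0],[0,0,0],[0,0,0],[0,0,0],[0,0,0],[0,0,0],[0,0,0],[0,0,0]], "jaw": [0.3,0.3,0.3,0.3,1,1,1,1]}}

```text
time_s: 8.25
tcp_pos: [0.499, -0.1643, 0.1013]
eef_rot: [180.0, -0.0, -79.6]
contact_force: [-1.0, -0.8, -0.1]
gripper_width: 0.0473
```

{"method": "apply_moves", "body": {"slide": [[0,0,0],[0,0,0],[0,0,0]], "turn": [[0,0,0],[0,0,0],[0,0,0]], "jaw": [1,1,1]}}

```text
time_s: 8.55
tcp_pos: [0.499, -0.1642, 0.1013]
eef_rot: [180.0, -0.0, -79.6]
contact_force: [-0.5, -1.5, 0.4]
gripper_width: 0.0471
```

{"method": "apply_moves", "body": {"slide": [[0,0,0],[0,0,0],[0,0,0],[0,0,0]], "turn": [[0,0,-0.035],[0,0,-0.035],[0,0,0],[0,0,0]], "jaw": [1,1,1,1]}}

```text
time_s: 8.95
tcp_pos: [0.4989, -0.1642, 0.1013]
eef_rot: [180.0, 0.0, -73.6]
contact_force: [-0.4, 0.6, 0.9]
gripper_width: 0.0472
```

```bash
python3 - <<'E'
from h import *
s=r.get_state();print(s['gripper_width'],s['tcp_pos'],s['eef_rot'],s['contact_force'],s['moment'],s['joint_torque'],s['joints'])
E
```

```text
0.04722567375841175 [ 0.49892928 -0.16417451  0.10126375] [ 1.79988353e+02  5.75439153e-03 -7.36421853e+01] [-0.41851594  0.57288293  0.92055304] [0.19208248 0.4715793  0.05639415] [  0.08541601 -41.50512457  24.75848258   5.83777606   0.52277008
   0.08949533] [ 3.20119857e+00  1.23674528e+01 -2.66439629e+01 -3.79883447e-03
 -5.10012356e+01  1.31590076e+01]
```

{"method": "apply_moves", "body": {"slide": [[0,0,0],[0,0,0],[0,0,0],[0,0,0],[0,0,0]], "turn": [[0,0,-0.025],[0,0,-0.025],[0,0,-0.025],[0,0,0],[0,0,0]], "jaw": [1,1,1,1,1]}}

```text
time_s: 9.45
tcp_pos: [0.4988, -0.1642, 0.1012]
eef_rot: [180.0, 0.0, -67.2]
contact_force: [-2.2, -0.4, 2.2]
gripper_width: 0.0475
```

```bash
python3 - <<'E'
from h import *
s=r.get_state();print(s['gripper_width'],s['tcp_pos'],s['eef_rot'],s['contact_force'],s['moment'],s['joint_torque'],s['joints'])
E
```

```text
0.0475278293221084 [ 0.49882748 -0.16422028  0.10124455] [ 1.79979285e+02  9.18521302e-03 -6.72133985e+01] [-2.22586242 -0.36050168  2.20447986] [ 0.01723585  0.7760706  -0.02128451] [ 3.52980830e-01 -4.12530899e+01  2.50653702e+01  5.75616673e+00
  8.33266173e-01  3.29450355e-02] [ 3.19750952e+00  1.23667901e+01 -2.66485825e+01 -2.19806942e-03
 -5.10072230e+01  1.95904771e+01]
```

It turns easily, 0.22 rad anticlockwise with almost no torque, so it looks right-hand. I'll continue and check the white line for slip.

{"method": "apply_moves", "body": {"slide": [[0,0,0],[0,0,0],[0,0,0],[0,0,0],[0,0,0],[0,0,0],[0,0,0]], "turn": [[0,0,-0.06],[0,0,-0.06],[0,0,-0.06],[0,0,-0.06],[0,0,-0.06],[0,0,0],[0,0,0]], "jaw": [1,1,1,1,1,1,1]}}

```text
time_s: 10.15
tcp_pos: [0.4986, -0.1644, 0.1012]
eef_rot: [180.0, 0.0, -41.5]
contact_force: [-3.3, -1.3, 2.6]
gripper_width: 0.0472
```

```bash
python3 - <<'E'
from h import *
c=cap('side','side6');d=cap('scene','scene6');s=r.get_state();print(s['gripper_width'],s['tcp_pos'],s['eef_rot'],s['contact_force'],s['moment'],s['joint_torque'])
f=lambda c,x,y:cv2.resize(c['pixels'][y:y+60,x:x+40],None,fx=9.9,fy=9.9,interpolation=cv2.INTER_NEAREST)
cv2.imwrite('pics/c6.png',np.hstack([f(c,252,130),f(d,225,120)]))
E
```

```text
0.04721753542540987 [ 0.49864967 -0.16443026  0.10123671] [ 1.79961058e+02  2.17434078e-02 -4.14694413e+01] [-4.07855389 -2.6263811   2.18941955] [-0.89107598  1.42593339 -0.03822178] [ 1.82562243e+00 -4.08416498e+01  2.58755904e+01  5.14317960e+00
  1.53975673e+00 -2.41899648e-02]
```

View pics/c6.png

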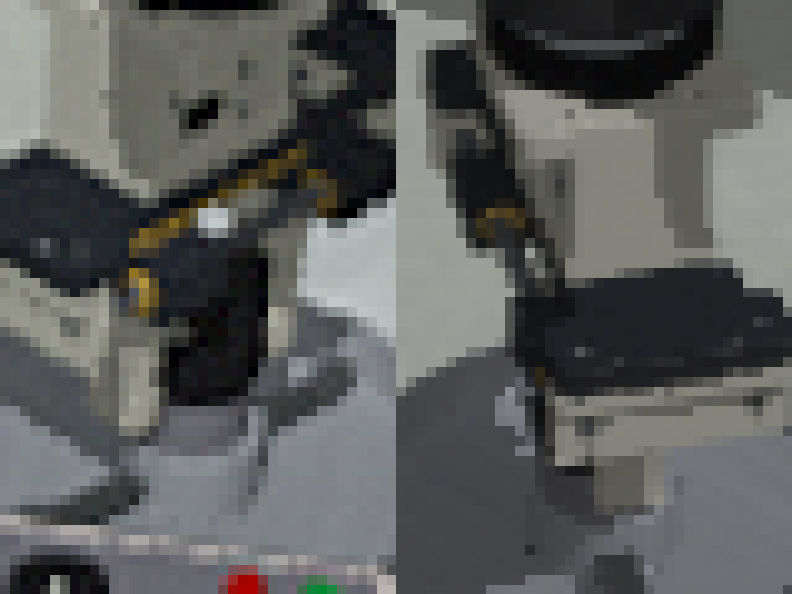

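```bash
python3 - <<'E'
from h import *
cap('wrist','wrist6')
E
```

```text
(no output)
```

View pics/wrist6.png

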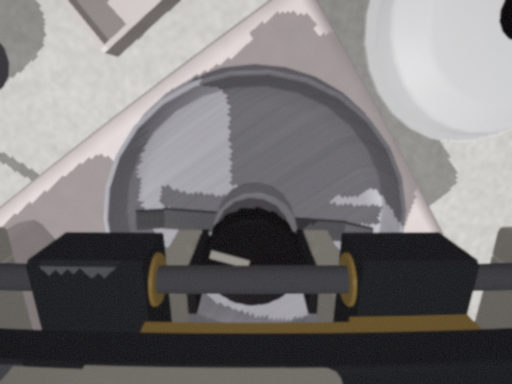

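The white line at (228,257) keeps its angle in the gripper frame, so the cap is turning with the fingers (38° so far). I'll go on to about 111°.

{"method": "apply_moves", "body": {"slide": [[0,0,0],[0,0,0],[0,0,0],[0,0,0],[0,0,0],[0,0,0],[0,0,0],[0,0,0]], "turn": [[0,0,-0.07],[0,0,-0.07],[0,0,-0.07],[0,0,-0.07],[0,0,-0.07],[0,0,-0.07],[0,0,-0.07],[0,0,0]], "jaw": [1,1,1,1,1,1,1,1]}}

```text
time_s: 11.1
tcp_pos: [0.4984, -0.1645, 0.1012]
eef_rot: [180.0, 0.1, 0.9]
contact_force: [-4.1, -3.6, 3.4]
gripper_width: 0.0475
```

{"method": "apply_moves", "body": {"slide": [[0,0,0],[0,0,0],[0,0,0],[0,0,0],[0,0,0],[0,0,0],[0,0,0],[0,0,0]], "turn": [[0,0,-0.06],[0,0,-0.06],[0,0,-0.06],[0,0,-0.06],[0,0,-0.06],[0,0,-0.06],[0,0,0],[0,0,0]], "jaw": [1,1,1,1,1,1,1,1]}}

```text
time_s: 11.9
tcp_pos: [0.4983, -0.1646, 0.1013]
eef_rot: [-180.0, 0.1, 31.7]
contact_force: [-5.4, -3.3, 4.4]
gripper_width: 0.0473
```

```bash
python3 - <<'E'
from h import *
cap('wrist','wrist7')
s=r.get_state();print(s['gripper_width'],s['tcp_pos'],s['eef_rot'],s['contact_force'],s['moment'],s['joint_torque'],s['joints'])
E
```

```text
0.04696902674822273 [ 0.49830396 -0.16462507  0.10126311] [-1.79983387e+02  7.92132278e-02  3.16453281e+01] [-5.66625416 -3.17978441  4.24159123] [-1.28079289  1.8093385   0.09483683] [  2.44872697 -40.34592032  26.33192182   4.7716476    1.98781349
  -0.07717538] [ 3.17354565e+00  1.23583084e+01 -2.66704307e+01  2.97798531e-02
 -5.10488171e+01  1.18453034e+02]
```

View pics/wrist7.png

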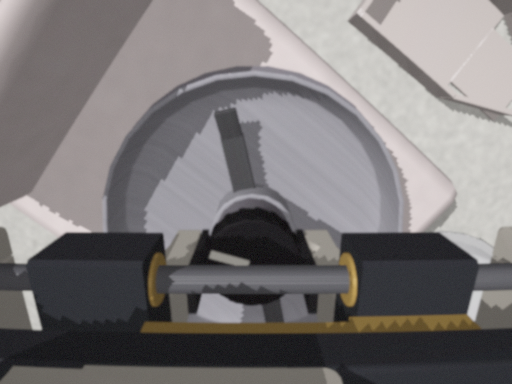

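The line is at the same place in the gripper frame, and the cap has turned 111° (1.94 rad), inside the free window. I'll lift gently.

{"method": "apply_moves", "body": {"slide": [[0,0,-0.02],[0,0,-0.02],[0,0,-0.02],[0,0,-0.02],[0,0,0]], "turn": [[0,0,0],[0,0,0],[0,0,0],[0,0,0],[0,0,0]], "jaw": [1,1,1,1,1]}}

```text
time_s: 12.45
tcp_pos: [0.4985, -0.1643, 0.1091]
eef_rot: [-180.0, 0.1, 31.7]
contact_force: [-3.8, -3.3, -1.1]
gripper_width: 0.0472
```

{"method": "apply_moves", "body": {"slide": [[0,0,-0.05],[0,0,-0.05],[0,0,-0.05],[0,0,-0.05],[0,0,-0.1],[0,0,-0.1],[0,0,-0.1],[0,0,0]], "turn": [[0,0,0],[0,0,0],[0,0,0],[0,0,0],[0,0,0],[0,0,0],[0,0,0],[0,0,0]], "jaw": [1,1,1,1,1,1,1,1]}}

```text
time_s: 13.25
tcp_pos: [0.5003, -0.1643, 0.1613]
eef_rot: [179.9, -0.2, 31.7]
contact_force: [0.4, 0.2, -1.7]
gripper_width: 0.0477
```

{"method": "apply_moves", "body": {"slide": [[0,0,-0.1],[0,0,-0.08],[0,0,0],[0,0,0],[0,0,0],[0,0,0]], "turn": [[0,0,0],[0,0,0],[0,0,0],[0,0,0],[0,0,0],[0,0,0]], "jaw": [1,1,1,1,1,1]}}

```text
time_s: 13.85
tcp_pos: [0.4988, -0.1642, 0.1768]
eef_rot: [-180.0, 0.0, 31.7]
contact_force: [0.3, -0.1, -1.7]
gripper_width: 0.0475
```

```bash
python3 - <<'E'
from h import *
c=cap('side','side8');d=cap('scene','scene8');cap('wrist','wrist8');s=r.get_state();print(s['gripper_width'],s['tcp_pos'],s['eef_rot'],s['contact_force'],s['moment'],s['qd'].round(2))
f=lambda c,x,y:cv2.resize(c['pixels'][y:y+80,x:x+54],None,fx=7.2,fy=7.2,interpolation=cv2.INTER_NEAREST)
cv2.imwrite('pics/c8.png',np.hstack([f(c,245,105),f(d,215,105)]))
for n,c in(('side',c),('scene',d)):
    P=cloud(c);px=c['pixels'].reshape(-1,3)
    m=(np.hypot(P[:,0]-.4985,P[:,1]+.1645)<.03)&(P[:,2]>.125)&(P[:,2]<.23)
    print(n,np.histogram(P[m,2],bins=np.arange(.125,.235,.01))[0],P[m,2].min())
E
```

```text
0.047284443345292144 [ 0.49894198 -0.16421642  0.17700839] [-1.79986366e+02  2.53797817e-02  3.17242622e+01] [-5.99675945e-03 -3.31292089e-04 -6.16133892e-01] [-0.05943013 -0.06144753  0.04474381] [-0.05 -0.05 -0.01  0.01 -0.06  0.  ]
side [ 0  0  0  0  0 21 27 18 28 53] 0.17522132937538382
scene [  0   0   0   0   3  32  34  38 117  22] 0.17046837935250025
```

View pics/c8.png

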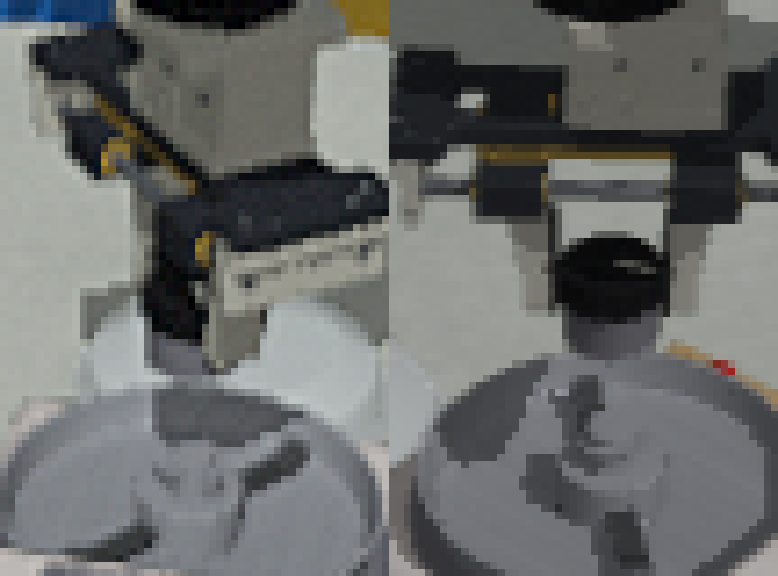

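View pics/scene8.png

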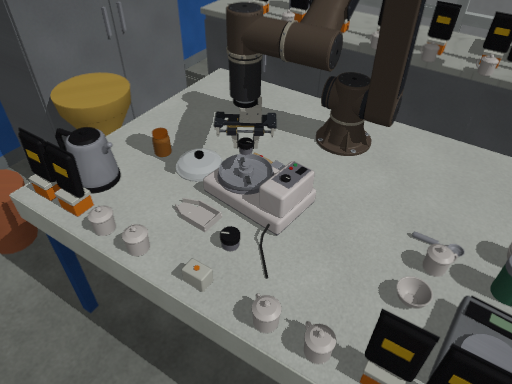

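The crop shows the cap gripped upright, well above the bare hub, with its lower rim at z≈0.175 (75 mm above the seat). The bystanders look unmoved. I'll hand in.

```bash
python3 - <<'E'
from h import *
print(r.close_job());s=r.get_state();print(s['time_s'],s['gripper_width'],s['tcp_pos'])
E
```

```text
the job is handed in; nothing more can be done
None
the job is handed in; nothing more can be done
```

The cap is unscrewed and off. I turned it 111° (1.94 rad) anticlockwise on its seat, then lifted it about 75 mm straight up over the dish and handed in at about 14 s of the 64 s allowed.

- **Thread:** right-hand. It gave way at once in the first direction I tried, with hardly any torque, so I never turned it the other way. The white line kept its angle to the fingers throughout, so the grip did not slip.
- **Last checks:**
  - The cap is upright and still, with the jaws at 47 mm on the 48 mm head.
  - Its lower rim is at z ≈ 0.170–0.175, about 70–75 mm above the seat and clear of the spindle.
  - The force on the tool had dropped to about the cap's weight.
  - The other objects look unmoved in the final picture; I judged that by eye and did not measure them.
- **What disagreed:** the fingertips stand about 28 mm higher than the TCP reading and the stated 14 mm imply. Because of that, my first close was in the air above the cap, touching nothing. I corrected the height from the depth images and gripped again.

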